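# Load the cold plate with tissue blocks and slide its cover shut

## Task

The cold plate already holds the yellow tissue block: put the blue and the red block one by one into its two empty pockets, each in the pocket with the sticker of its own colour, flat on the pocket floor, wax up (either end may point to the front). When all three blocks are in place, and not before, slide the clear cover forward until it is fully shut over them. Leave the jars and the orange blade box alone.

Things in the scene. Friction and masses are not known exactly. Their poses are not given: they have to be found in the camera images.
- block_blue: tissue block: blue plastic cassette 40 x 28 x 6 mm with a cream wax block (26 x 24 mm, 12 mm tall) centred on top; 18 mm tall in all, about 22 g. The plastic shows 7 mm at each end (one end slopes) and 2 mm along the sides of the wax. Starts flat on the bench, wax up. Origin: centre of the underside; x along the 40 mm length, y across the width, z up
- block_yellow: tissue block: yellow plastic cassette 40 x 28 x 6 mm with a cream wax block (26 x 24 mm, 12 mm tall) centred on top; 18 mm tall in all, about 22 g. The plastic shows 7 mm at each end (one end slopes) and 2 mm along the sides of the wax. Starts seated in the middle pocket. Origin: centre of the underside; x along the 40 mm length, y across the width, z up
- block_red: tissue block: red plastic cassette 40 x 28 x 6 mm with a cream wax block (26 x 24 mm, 12 mm tall) centred on top; 18 mm tall in all, about 22 g. The plastic shows 7 mm at each end (one end slopes) and 2 mm along the sides of the wax. Starts flat on the bench, wax up. Origin: centre of the underside; x along the 40 mm length, y across the width, z up
- pocket_blue (a point): pocket with the blue sticker, the left one (+y of the plate) of three in a row: a 46 x 34 mm recess with a dark floor, 6 mm deep, 74 mm between pocket centres. The point is the centre of the pocket floor, 39 mm above the bench; x along the 46 mm length, y across the 34 mm width, z up
- pocket_yellow (a point): pocket with the yellow sticker, the middle one of three in a row: a 46 x 34 mm recess with a dark floor, 6 mm deep, 74 mm between pocket centres. The point is the centre of the pocket floor, 39 mm above the bench; x along the 46 mm length, y across the 34 mm width, z up
- pocket_red (a point): pocket with the red sticker, the right one (-y of the plate) of three in a row: a 46 x 34 mm recess with a dark floor, 6 mm deep, 74 mm between pocket centres. The point is the centre of the pocket floor, 39 mm above the bench; x along the 46 mm length, y across the 34 mm width, z up
- cold_plate: fixed white cold plate 230 x 280 mm, its grey deck (210 x 262 mm) 45 mm above the bench. Origin: centre of the underside; x from its front (display, stickers, pockets) to its rear (parked cover), y to its left. The pocket row is 50 mm in front of the centre; an 18 x 34 mm coloured sticker lies on the deck in front of each pocket
- cover (a joint): clear sliding cover, 70 x 262 mm: travel in m along the plate's -x: 0 to 0.015 at the start (behind the pockets), 0.105 at the front stop = fully shut. About 1.5 N friction, light damping (8 N s/m), no spring. Underside 15 mm above the deck: clears seated blocks (12 mm proud) but not one out of its pocket; upper face 64 mm above the bench
- cover_grip (a point): centre of the black grip bar standing on the middle of the cover: 14 mm thick along the plate's x, 70 mm long along its y, 25 mm tall, standing on the cover's upper face; the point is 76.5 mm above the bench. Axes as the cold plate's
- specimen_jar: bystander: closed jar with red cap, 54 mm wide, 75 mm tall, loose; origin at the centre of its underside
- blade_box: bystander: orange blade box 60 x 34 x 28 mm, loose; origin at the centre of its underside
- slide_jar: bystander: open glass slide jar, 60 mm wide, 85 mm tall, loose; origin at the centre of its underside
Things that resemble listed ones, but are neither listed nor needed, are in the scene too. What is shaped like the block_yellow but black is not meant. Leave any pink look-alike of the block_red alone.

How it is judged:
By the outcome, as a careful person would: the job done as asked, in the order asked, and still so for the second after the job is handed in, with the robot touching nothing.
It also fails if it takes over 72 s, if anything falls off the work surface, if the arm or the gripper's body presses on something with over 40 N, if the wrist force passes 120 N, or if a joint passes its speed limit or range.

## Robot

A 6-joint arm with a two-finger parallel gripper is mounted at the origin on the work surface. World frame = base frame: x ahead of the robot, y to its left, z up, the work surface at z = 0. Lengths are in m, angles in degrees, forces in N, time in s.
With the tool pointing down it reaches from about 0.25 to 0.8 m from the base axis. Payload 3.9 kg.
Tool frame: the origin (TCP) lies between the finger pads; the fingertips stand 17 mm ahead of it and the grasp point (between the pads) lies 2 mm behind it; z points along the fingers, y is the line along which they close (so a half turn about z gives the same grasp; the last joint's range is limited). The gripper opens to 85 mm and grips with 20 to 120 N. Pads are 22 mm wide; open, the fingers measure 114 mm over their backs; the gripper's body (76 mm by 85 mm) begins 54 mm behind the grasp point. The pads swing forward as they close: fully open they stand 13 mm farther back than shut.
Start: joints at [-75.401, 14.897, -7.913, 67.191, 0, 90], TCP at [0.132, -0.508, 0.248] pointing down, gripper open.
Joint ranges: [-159.42, 159.42], [-47.68, 98.78], [-73.54, 78.23], [-108.79, 121.32], [-90, 84.71], [-180, 180]. Speed limits (degrees/s): [147.25, 147.25, 180, 180, 180, 180].

## Interface

Orientations are given as [roll, pitch, yaw] about the fixed x, y, z axes, in that order (R = Rz(yaw) Ry(pitch) Rx(roll)).
In Python, from bench import get_obs, grab_frame, robot, models gives the robot as it stands. The module is installed in compiled form; this text tells all that it offers.
- The arm moves only by the tool arm_command, never from a script. Its argument "moves" is a list of rows, each a list of 7 numbers: the shift along the tool's x, y, z in units of 0.25 m (1.0 is 0.25 m), then the turn, a rotation vector about the tool's x, y, z in units of 360 degrees (1.0 is 360 degrees), then the closure, from -1 (fully open) to 1 (shut), so that 0 is half open. A call has 1 to 8 rows; each row is the pose to reach, as a shift and turn from the pose commanded when the call began, along the tool's axes at that moment, turning the shorter way round; what a row does not reach only later rows make up. A row lasts 1/10 s, in which the tool goes at most 50 mm and 8.59 degrees, less where a joint would pass 70% of its speed; a pose out of reach is approached as far as the arm can. A call with a number of a shift or a turn outside -1 to 1 is refused whole. A call with a gripper value outside its range is refused whole. The fingers move at their own pace and stop on an object; the grip force is fixed at half the most. Time passes only in rows, so rows that repeat a pose let the fingers close. It gives the time, the measured TCP pose, the force, the opening and the grip force at its end, in the units of the state.
- get_obs(): the state, without advancing time (a new reading comes with each control period).
- grab_frame(name): name is "scene" or "top"; returns a dict with "img" (384x512x3 uint8, red, green, blue), "z_map" (384x512 float32, m along the optical axis (not along the pixel's ray), 0 where there is no reading), "mtx" (3x3 intrinsics, pixels), "k1" (the pictures are not rectified: a ray, as slopes to the right and down, at radius r is drawn at 1 + k1 r^2 times it, then the intrinsics apply), "cam_to_world" (4x4, takes a point from camera to world coordinates). Camera axes: x right, y down, z forward; pixel columns grow to the right and rows downward; lengths in m; the calibration is good to about 2 mm. A picture is of the moment at which its call begins.
- robot.hand_in(): hands the job in; it is judged then, once.
Trained networks look in the newest picture that a camera, given by its name, has taken for a name from the list of things; names that differ only in an ending like _2 or _b are one class to them, and where a whole thing is asked for, a point or a joint stands for the part that bears it (a point fixed in the world has none). Each returns a list of dicts, best first, with "conf" (0 to 1); they miss things now and then, are a little off and sometimes report something else, mostly with a low value. They report only what shows in the picture. A call takes as long as a camera call. They do not tell look-alikes from the thing itself.
- models.recognise(target, camera): "uv" ([column, row] in pixels, amid what is visible of it).
- models.cut_out(target, camera): "pixels" (384x512 bool, what is visible of it) and "uv" ([column, row] in pixels, amid what is visible of it).
- models.spot_point(target, camera): "uv" ([column, row] in pixels: a listed point, or the origin of a listed thing).
The state is a dict: "clock": time; "joints": joint angles; "joint_velocities": joint speeds; "joint_efforts": joint torques, N m; "ee_pos": TCP position; "orientation": TCP orientation; "contact_force": force on the tool from outside, world axes, zero at the start; "ft_torque": the same for the moment, N m; "gripper_width": opening from 0.0 (shut) to 1.0 (fully open); "grip_force": force on a finger pad.
Only numpy, scipy, OpenCV 4.12 (cv2) and the standard library are available. Lean on these libraries where they do the work, as an engineer would, in place of code of your own. Each camera call takes 0.05 s, during which the arm holds its last target. There are 200 camera calls.

## Working session

There is one attempt and no reset: what is moved stays moved. The work goes in short steps, Python scripts to look and compute and a tool call to move; the robot and the scene stay as the last step left them, time stands still between calls to the robot, and variables do not carry over. Pictures are saved under pics/ and viewed, at most 10 in all, crops included, and the job is handed in when it is done.

Besides the shell and the picture viewer there is one more tool, called as name(argument=value, ...) on one line, values as JSON. arm_command: Moves the arm, as the interface text tells. Its arguments: {"type":"object","properties":{"moves":{"type":"array","items":{"type":"array","items":{"type":"number","minimum":-1,"maximum":1}}}},"required":["moves"]}

```bash
mkdir -p pics; cat > h.py <<'E'
import numpy as np, cv2
from bench import get_obs, grab_frame, robot, models
def ray(f,uv):
    K=f["mtx"];d=np.array([(uv[0]-K[0,2])/K[0,0],(uv[1]-K[1,2])/K[1,1]]);s=d.copy()
    for _ in range(20): s=d/(1+f["k1"]*(s@s))
    return np.array([s[0],s[1],1.])
def world(f,uv,z=None):
    T=f["cam_to_world"];r=ray(f,uv)
    if z is None: t=f["z_map"][int(round(uv[1])),int(round(uv[0]))]
    else: t=(z-T[2,3])/(T[:3,:3]@r)[2]
    return T[:3,:3]@(r*t)+T[:3,3]
def cloud(f,mask):
    v,u=np.nonzero(mask&(f["z_map"]>0))
    return np.array([world(f,(a,b)) for a,b in zip(u,v)])
def save(n,img,s=1): cv2.imwrite(f"pics/{n}.png",cv2.resize(img[:,:,::-1],None,fx=s,fy=s,interpolation=cv2.INTER_CUBIC))
E
python3 - <<'E'
from h import *
np.set_printoptions(precision=3,suppress=True)
o=get_obs();print(o)
for c in("scene","top"):
    f=grab_frame(c);save(c+"0",f["img"],1.5);print(c,f["cam_to_world"],f["mtx"],f["k1"])
    for n in("block_blue","block_red","block_yellow","pocket_blue","pocket_red","pocket_yellow","cover_grip","cold_plate"):
        for d in models.spot_point(n,c): print(n,np.round(d["uv"],1),round(d["conf"],2),world(f,d["uv"]))
E
```

```text
{'clock': 0.0, 'joints': array([-75.403,  14.934,  -7.988,  67.191,  -0.001,  89.999]), 'joint_velocities': array([-0.004,  0.022,  0.047, -0.003,  0.093,  0.064]), 'joint_efforts': array([ -0.001, -40.568,  25.392,   0.019,  -0.   ,   0.   ]), 'ee_pos': array([ 0.132, -0.507,  0.247]), 'orientation': array([-179.887,    0.001,   14.598]), 'contact_force': array([-1.069, -0.965,  0.351]), 'ft_torque': array([-0.034, -0.034, -0.067]), 'grip_force': 0.0, 'gripper_width': 1.0000932546145107}
scene [[-0.329  0.587 -0.74   1.633]
 [ 0.944  0.202 -0.26   0.347]
 [-0.003 -0.784 -0.621  1.008]
 [ 0.     0.     0.     1.   ]] [[496.599   0.    250.63 ]
 [  0.    496.599 195.22 ]
 [  0.      0.      1.   ]] -0.1784560186835873
block_blue [199.5 222.2] 0.69 [ 0.624 -0.171  0.015]
block_red [169.4 192.7] 0.56 [ 0.524 -0.322  0.016]
block_red [167.7 211.2] 0.42 [ 0.602 -0.291  0.008]
block_yellow [318.3 213.5] 0.6 [0.505 0.165 0.048]
block_yellow [346.3 194.7] 0.6 [0.341 0.224 0.012]
block_yellow [322.9 191.9] 0.52 [0.341 0.146 0.003]
block_yellow [200.3 223. ] 0.48 [ 0.62  -0.171  0.009]
pocket_
[... 560 characters left out ...]
.   ]] 0.05805060711123509
block_blue [294.1 169.6] 0.65 [ 0.604 -0.173  0.015]
block_red [356.9 206.9] 0.69 [ 0.51  -0.321  0.02 ]
block_red [346.4 173.4] 0.65 [ 0.593 -0.3    0.014]
block_yellow [167.4 286.2] 0.54 [0.327 0.132 0.021]
block_yellow [370.5 288. ] 0.54 [ 0.32 -0.34  0.04]
block_yellow [154.1 217.3] 0.53 [0.487 0.159 0.055]
block_yellow [132.3 285.1] 0.47 [0.33  0.216 0.015]
block_yellow [385.9 129.9] 0.32 [ 0.685 -0.383  0.071]
pocket_blue [122.8 211. ] 0.56 [0.504 0.236 0.041]
pocket_red [182.5 218.8] 0.87 [0.484 0.096 0.039]
pocket_yellow [148.7 214.3] 0.92 [0.494 0.171 0.058]
cover_grip [158.3 171.9] 0.69 [0.588 0.144 0.089]
cold_plate [161.2 201.7] 0.76 [0.524 0.145 0.046]
```

View pics/top0.png

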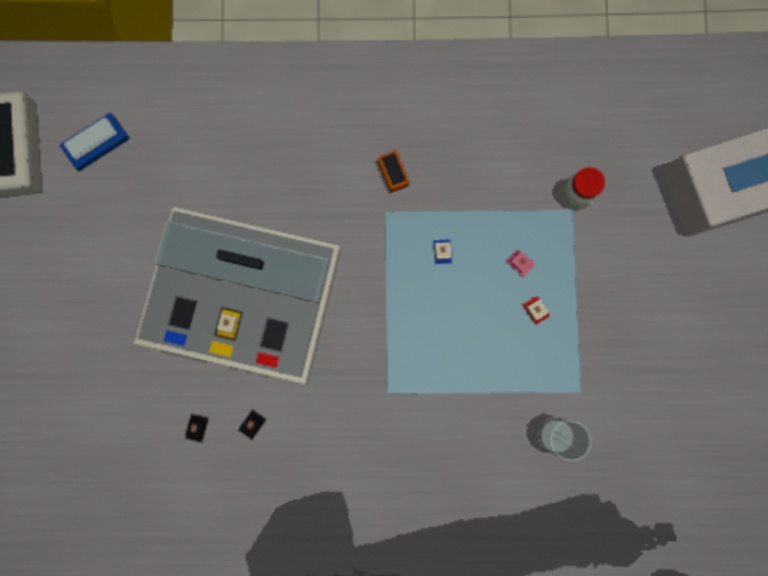

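View pics/scene0.png

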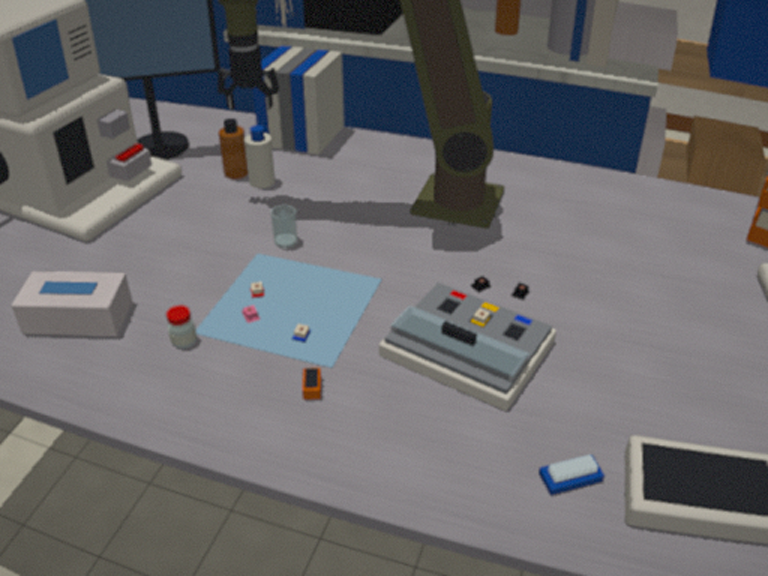

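Top view (native px): the plate is at lower left with pockets at (122,209) for blue and (183,223) for red. The blue block is at (295,167), the cream-waxed red block at (358,206), the pink look-alike at (346,175), and the black look-alikes at (131,285) and (168,283). Red candidates are (358,206) and (346,175). I take (358,206), because it is pure red plastic with cream wax and the other is pink. I'll confirm this in an enlarged crop.

```bash
python3 - <<'E'
from h import *
import pickle
F={c:grab_frame(c) for c in("scene","top")};pickle.dump(F,open("F.pkl","wb"))
a=F["top"]["img"][155:225,280:380];b=F["scene"]["img"][180:240,150:220]
c=F["top"]["img"][130:260,85:230]
A=cv2.resize(a,(400,280),interpolation=2);B=cv2.resize(b,(400,300),interpolation=2)
C=cv2.resize(c,(400,359),interpolation=2)
im=np.zeros((600,800,3),np.uint8);im[:280,:400]=A;im[300:600,:400]=B;im[:359,400:]=C
save("crop",im)
for n in("block_blue","block_red"):
    for c in F:
        for d in models.cut_out(n,c): 
            m=d["pixels"];h=cv2.cvtColor(F[c]["img"],cv2.COLOR_RGB2HSV)[m];print(n,c,np.round(d["uv"],1),round(d["conf"],2),m.sum(),np.median(F[c]["img"][m],0), np.median(h[h[:,1]>120],0))
for p in((122,209),(183,223),(117,225),(178,239),(150,200),(152,216)):print(p,F["top"]["img"][p[1],p[0]],F["top"]["z_map"][p[1],p[0]])
E
```

```text
block_blue scene [197.8 219.4] 0.62 77 [136. 125. 136.] [113.  175.5 144.5]
block_blue top [294.5 166. ] 0.51 154 [149. 143. 136.] [111.  179.5 127.5]
block_red scene [165.9 208.5] 0.6 94 [159.  94. 115.] [172. 123. 152.]
block_red top [359.  206.6] 0.69 172 [155.5 127.  105.5] [  1.  180.  140.5]
block_red top [343.7 175.1] 0.48 181 [160.  89. 105.] [173. 123. 113.]
(122, 209) [31 32 33] 1.091707
(183, 223) [34 37 37] 1.086832
(117, 225) [ 15  53 143] 1.0801702
(178, 239) [161  18  16] 1.079685
(150, 200) [101 105 104] 1.0912263
(152, 216) [157 144 120] 1.0711074
```

View pics/crop.png

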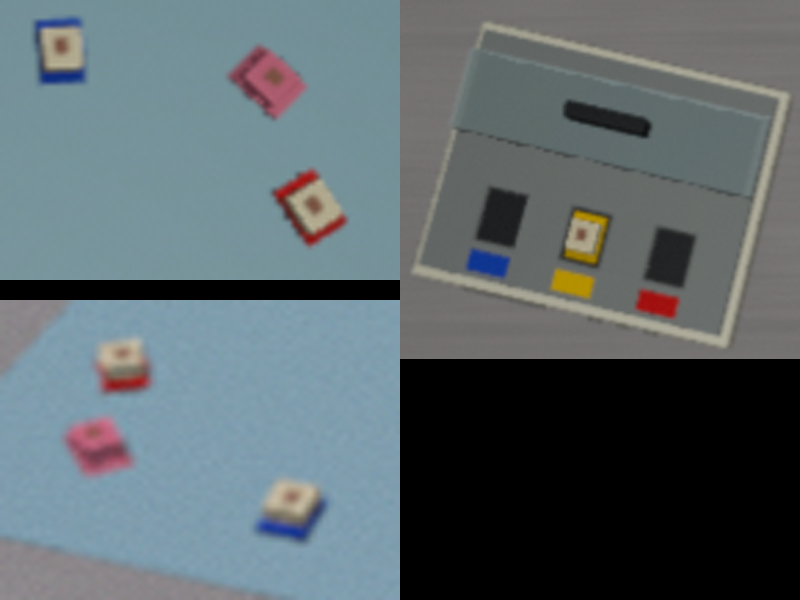

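The crop confirms it. The red block with cream wax is at top px (358,206), the one at (346,175) is entirely pink, and the blue block is at (295,167). Both pockets are empty. Next is the pose fit.

```bash
cat > fit.py <<'E'
from h import *
from scipy.optimize import minimize
S=8
def proj(f,P):
    T=np.linalg.inv(f["cam_to_world"]);c=P@T[:3,:3].T+T[:3,3];s=c[:,:2]/c[:,2:]
    s=s*(1+f["k1"]*(s**2).sum(1,keepdims=True));K=f["mtx"];return s*[K[0,0],K[1,1]]+[K[0,2],K[1,2]]
def rect(p,l,w,z,dx=0,dy=0):
    c,s=np.cos(p[2]),np.sin(p[2]);q=np.array([[l,w],[l,-w],[-l,-w],[-l,w]])/2+[dx,dy]
    return np.c_[q@np.array([[c,s],[-s,c]])+p[:2],np.full(4,z)]
def fill(f,P,o,n):
    m=np.zeros((n[1]*S,n[0]*S),np.uint8);h=cv2.convexHull(((proj(f,P)-o+.5)*S).astype(np.float32))
    cv2.fillConvexPoly(m,np.round(h*16).astype(np.int32),1,shift=4);return m
def block(f,p,o,n,z0=0):
    a=np.r_[rect(p,40,28,z0*1e3),rect(p,40,28,z0*1e3)] if 0 else None
    A=np.r_[rect(p,.04,.028,z0),rect(p,.04,.028,z0+.006)];B=np.r_[rect(p,.026,.024,z0+.006),rect(p,.026,.024,z0+.018)]
    return fill(f,A,o,n)|fill(f,B,o,n)
def up(m,o,n): return cv2.resize(m[o[1]:o[1]+n[1],o[0]:o[0]+n[0]].astype(np.float32),None,fx=S,fy=S,interpolation=cv2.INTER_LINEAR)
def run(cost,p0):
    best=None
    for y in p0[2] if np.ndim(p0[2]) else [p0[2]]:
        r=minimize(cost,[p0[0],p0[1],y],method="Nelder-Mead",options=dict(initial_simplex=np.array([p0[0],p0[1],y])+np.array([[0,0,0],[.006,0,0],[0,.006,0],[0,0,.15]]),xatol=1e-5,fatol=1e-4,maxiter=200))
        if best is None or r.fun<best.fun: best=r
    return best
E
python3 - <<'E'
from fit import *
import pickle
F=pickle.load(open("F.pkl","rb"))
R=lambda r:(np.round(r.x[:2],4),round(np.degrees(r.x[2]),1),round(r.fun,3))
for n,p0,uv in(("blue",(.604,-.173),{"top":(295,167),"scene":(201,221)}),("red",(.51,-.321),{"top":(358,206),"scene":(171,193)})):
    for c in F:
        f=F[c];o=np.array(uv[c])-14;N=(28,28);im=f["img"].astype(float)
        w=im[o[1]:o[1]+28,o[0]:o[0]+28].reshape(-1,3);bg=np.median(w,0)
        cr=im-im.mean(2,keepdims=True)-(bg-bg.mean())  # chroma: shadows drop out
        d=np.linalg.norm(cr,axis=2);m=up(np.clip(d/30,0,1),o,N)>.5
        ok=cv2.connectedComponentsWithStats(m.astype(np.uint8));k=1+np.argmax(ok[2][1:,4]);m=ok[1]==k
        r=run(lambda p:(block(f,p,o,N)!=m).sum()/m.sum(),(*p0,np.radians([0,30,60,90,120,150])));print(n,c,R(r),m.sum()/S/S)
# heights: triangulate wax-top centroids
for n,uv in(("blue",((295,167),(201,221))),("red",((358,206),(171,193)))):
    print(n,[np.percentile(cloud(F[c],np.pad(np.ones((5,5),bool),((v-2,384-v-3),(u-2,512-u-3))))[:,2],[10,50,90]).round(3) for c,(u,v) in zip(("top","scene"),uv)])
# plate: dark pockets (blue, red)
def cost(p,which=F):
    t=0
    for c in which:
        f=F[c];d,o,N=D[c]
        m=np.zeros_like(d,np.uint8)
        for k in(1,-1): m|=fill(f,rect(p,.046,.034,.039,0,k*.074),o,N)&fill(f,rect(p,.046,.034,.045,0,k*.074),o,N)
        t+=(m!=d)[V[c]].sum()/d.sum()
    return t
D={};V={}
for c,uv in(("top",[(122,209),(183,223)]),("scene",[(345,221),(299,203)])):
    f=F[c];o=np.min(uv,0)-20;N=tuple(np.ptp(uv,0)+40)
    g=up(f["img"].max(2),o,N);v=np.zeros(g.shape,bool)
    for u in uv: x,y=(np.array(u)-o)*S;v[y-15*S:y+16*S,x-15*S:x+16*S]=1
    d=(g<68);lab=cv2.connectedComponents(d.astype(np.uint8))[1]
    d=np.isin(lab,[lab[(u[1]-o[1])*S,(u[0]-o[0])*S] for u in uv]);D[c]=(d,o,N);V[c]=v
for w in(["top"],["scene"],["top","scene"]): print("plate row",w,R(run(lambda p:cost(p,w),(.494,.168,np.radians([-20,-10])))) )
for c,uvs in(("top",dict(b=(117,225),y=(148,233),r=(178,239))),("scene",dict(b=(349,213),y=(327,205),r=(305,197)))):
    f=F[c];h=cv2.cvtColor(f["img"],cv2.COLOR_RGB2HSV);k=(h[...,1]>150).astype(np.uint8);n,l,s,ct=cv2.connectedComponentsWithStats(k)
    for q,u in uvs.items(): i=l[u[1],u[0]];print(c,q,s[i,4],world(f,ct[i],.045).round(4),world(f,ct[i]).round(4))
E
```

```text
blue scene (array([ 0.6082, -0.1761]), np.float64(188.7), np.float64(0.078)) 108.71875
blue top (array([ 0.6117, -0.1756]), np.float64(2.8), np.float64(0.066)) 188.5625
red scene (array([ 0.5112, -0.324 ]), np.float64(34.3), np.float64(0.138)) 104.59375
red top (array([ 0.5128, -0.3252]), np.float64(210.7), np.float64(0.079)) 226.890625
blue [array([0.016, 0.018, 0.021]), array([0.013, 0.017, 0.02 ])]
red [array([0.016, 0.019, 0.022]), array([0.006, 0.014, 0.02 ])]
plate row ['top'] (array([0.4928, 0.1674]), np.float64(-14.0), np.float64(0.034))
plate row ['scene'] (array([0.4894, 0.168 ]), np.float64(-14.2), np.float64(0.13))
plate row ['top', 'scene'] (array([0.4913, 0.1676]), np.float64(-13.7), np.float64(0.26))
top b 100 [0.4709 0.2489 0.045 ] [0.4708 0.2487 0.0456]
top y 111 [0.4531 0.177  0.045 ] [0.4533 0.1778 0.0413]
top r 100 [0.4351 0.1051 0.045 ] [0.4351 0.105  0.0459]
scene b 31 [0.4691 0.2505 0.045 ] [0.468  0.2504 0.0441]
scene y 37 [0.4512 0.1778 0.045 ] [0.4511 0.1778 0.0449]
scene r 30 [0.433  0.1066 0.045 ] [0.433  0.1066 0.045 ]
```

```bash
cat > plan.py <<'E'
import numpy as np,sys
# usage: plan x y z psi  [x y z psi]... : shifts from the first pose, in its tool axes
a=np.array(list(map(float,sys.argv[1:]))).reshape(-1,4);p=a[0];c,s=np.cos(np.radians(p[3])),np.sin(np.radians(p[3]))
for q in a[1:]:
    d=q[:3]-p[:3];print(np.round([(c*d[0]+s*d[1])/.25,(s*d[0]-c*d[1])/.25,-d[2]/.25,0,0,-(q[3]-p[3])/360],4), "rows",np.linalg.norm(d)/.05,(q[3]-p[3])/8.59)
E
python3 plan.py .132 -.508 .248 14.6 .322 -.4163 .2 32; python3 plan.py .322 -.4163 .2 32 .512 -.3246 .1 32 ; python3 plan.py  .512 -.3246 .1 32 .512 -.3246 .024 32
```

```text
[ 0.8279 -0.1634  0.192   0.      0.     -0.0483] rows 4.327257329995525 2.0256111757857975
[ 0.8389  0.0917  0.4     0.      0.     -0.    ] rows 4.669427802204463 0.0
[ 0.     0.     0.304  0.     0.    -0.   ] rows 1.5200000000000002 0.0
```

arm_command(moves=[[0.828, -0.163, 0.192, 0, 0, -0.0483, -1], [0.828, -0.163, 0.192, 0, 0, -0.0483, -1], [0.828, -0.163, 0.192, 0, 0, -0.0483, -1], [0.828, -0.163, 0.192, 0, 0, -0.0483, -1], [0.828, -0.163, 0.192, 0, 0, -0.0483, -1], [0.828, -0.163, 0.192, 0, 0, -0.0483, -1]])

```text
clock: 1.8
ee_pos: [0.324, -0.4151, 0.1996]
orientation: [-179.9, 0.0, 32.2]
contact_force: [0.1, -0.2, -0.5]
gripper_width: 0.999
grip_force: 0.0
```

arm_command(moves=[[0.839, 0.092, 0.4, 0, 0, 0, -0.6], [0.839, 0.092, 0.4, 0, 0, 0, -0.6], [0.839, 0.092, 0.4, 0, 0, 0, -0.6], [0.839, 0.092, 0.4, 0, 0, 0, -0.6], [0.839, 0.092, 0.4, 0, 0, 0, -0.6], [0.839, 0.092, 0.4, 0, 0, 0, -0.6], [0.839, 0.092, 0.4, 0, 0, 0, -0.6], [0.839, 0.092, 0.4, 0, 0, 0, -0.6]])

```text
clock: 2.6
ee_pos: [0.5114, -0.3262, 0.101]
orientation: [180.0, 0.0, 31.9]
contact_force: [-0.1, -0.4, -0.1]
gripper_width: 0.802
grip_force: 0.0
```

arm_command(moves=[[0, 0, 0.16, 0, 0, 0, -0.5], [0, 0, 0.26, 0, 0, 0, -0.4], [0, 0, 0.304, 0, 0, 0, -0.3], [0, 0, 0.304, 0, 0, 0, -0.2], [0, 0, 0.304, 0, 0, 0, 0]])

```text
clock: 3.1
ee_pos: [0.5127, -0.3259, 0.0256]
orientation: [179.9, -0.0, 31.9]
contact_force: [-0.1, -0.1, -0.4]
gripper_width: 0.501
grip_force: 0.0
```

arm_command(moves=[[0, 0, 0, 0, 0, 0, 0.3], [0, 0, 0, 0, 0, 0, 0.6], [0, 0, 0, 0, 0, 0, 1], [0, 0, 0, 0, 0, 0, 1], [0, 0, 0, 0, 0, 0, 1]])

```text
clock: 3.6
ee_pos: [0.5137, -0.3258, 0.0263]
orientation: [179.8, -0.1, 32.0]
contact_force: [-0.4, 0.9, 5.9]
gripper_width: 0.259
grip_force: 59.8
```

arm_command(moves=[[0, 0, 0, 0, 0, 0, 0.2], [0, 0, -0.016, 0, 0, 0, 0.2], [0, 0, -0.016, 0, 0, 0, 0.6], [0, 0, -0.016, 0, 0, 0, 1], [0, 0, -0.016, 0, 0, 0, 1], [0, 0, -0.016, 0, 0, 0, 1]])

```text
clock: 4.2
ee_pos: [0.5129, -0.3251, 0.0293]
orientation: [179.9, -0.0, 32.0]
contact_force: [-1.7, 0.8, 4.8]
gripper_width: 0.253
grip_force: 58.8
```

arm_command(moves=[[0, 0, -0.1, 0, 0, 0, 1], [0, 0, -0.3, 0, 0, 0, 1], [0, 0, -0.4, 0, 0, 0, 1], [0, 0, -0.4, 0, 0, 0, 1]])

```text
clock: 4.6
ee_pos: [0.5153, -0.3266, 0.133]
orientation: [179.5, -0.2, 32.0]
contact_force: [0.3, -0.5, -0.2]
gripper_width: 0.25
grip_force: 59.0
```

```bash
python3 - <<'E'
from h import *
F={c:grab_frame(c) for c in("scene","top")}
im=np.zeros((360,800,3),np.uint8)
im[:,:400]=cv2.resize(F["scene"]["img"][140:230,120:220],(400,360),interpolation=2)
im[:,400:]=cv2.resize(F["top"]["img"][160:250,300:400],(400,360),interpolation=2);save("grip1",im)
o=get_obs();print(o["clock"],o["ee_pos"],o["orientation"],o["gripper_width"],o["grip_force"],o["contact_force"])
E
python3 plan.py .512 -.3246 .128 32 .480 -.1 .128 -14 ; python3 plan.py .48 -.1 .128 -14 .473 .096 .12 -14
```

```text
4.7 [ 0.51269586 -0.3249199   0.12867971] [ 1.79943113e+02 -2.93532050e-02  3.19899760e+01] 0.2522912999208399 59.04801070690155 [-0.28234231  0.46105165 -0.13074103]
[ 0.3675 -0.8297 -0.      0.      0.      0.1278] rows 4.537363110882795 -5.355064027939465
[-0.2168 -0.7539  0.032   0.      0.     -0.    ] rows 3.9257610727093417 0.0
```

View pics/grip1.png

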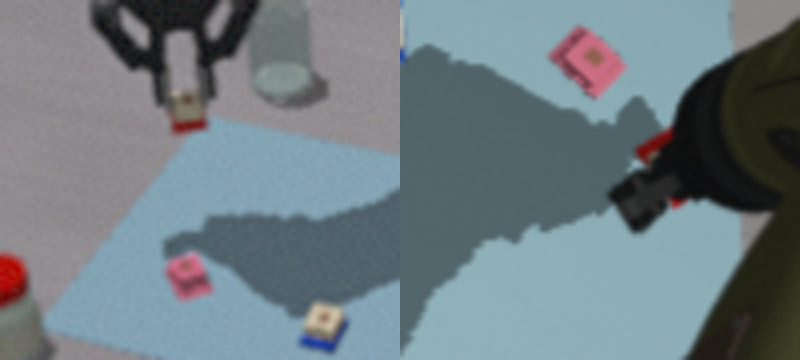

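The red block is held level at the fingertips: the scene crop shows it below the gripper, wax between the pads. Carry it to above the red pocket.

arm_command(moves=[[0.3675, -0.83, 0, 0, 0, 0.1278, 1], [0.3675, -0.83, 0, 0, 0, 0.1278, 1], [0.3675, -0.83, 0, 0, 0, 0.1278, 1], [0.3675, -0.83, 0, 0, 0, 0.1278, 1], [0.3675, -0.83, 0, 0, 0, 0.1278, 1], [0.3675, -0.83, 0, 0, 0, 0.1278, 1], [0.3675, -0.83, 0, 0, 0, 0.1278, 1]])

```text
clock: 5.4
ee_pos: [0.4763, -0.1092, 0.1267]
orientation: [-179.5, 0.2, -13.1]
contact_force: [1.2, -0.8, 0.3]
gripper_width: 0.255
grip_force: 59.1
```

arm_command(moves=[[-0.217, -0.754, 0.032, 0, 0, 0, 1], [-0.217, -0.754, 0.032, 0, 0, 0, 1], [-0.217, -0.754, 0.032, 0, 0, 0, 1], [-0.217, -0.754, 0.032, 0, 0, 0, 1], [-0.217, -0.754, 0.032, 0, 0, 0, 1], [-0.217, -0.754, 0.1, 0, 0, 0, 1], [-0.217, -0.754, 0.17, 0, 0, 0, 1], [-0.217, -0.754, 0.17, 0, 0, 0, 1]])

```text
clock: 6.2
ee_pos: [0.4449, -0.0612, 0.0997]
orientation: [-177.1, 0.1, -9.7]
contact_force: [-0.0, -0.5, -0.6]
gripper_width: 0.253
grip_force: 59.1
```

```bash
python3 - <<'E'
from fit import *
np.set_printoptions(precision=4,suppress=True)
F={c:grab_frame(c) for c in("scene","top")}
im=np.zeros((400,800,3),np.uint8)
im[:,:400]=cv2.resize(F["scene"]["img"][160:240,260:340],(400,400),interpolation=2)
im[:,400:]=cv2.resize(F["top"]["img"][180:260,150:230],(400,400),interpolation=2);save("over1",im)
o=get_obs();print(o["clock"],o["ee_pos"],o["orientation"],o["contact_force"])
# predicted block outline underside at scene
e=o["ee_pos"]
for c in F: print(c,"pred block underside px",proj(F[c],rect((e[0],e[1],np.radians(-14)),.04,.028,e[2]-.029)).round(1).tolist(),"pocket",proj(F[c],rect((.473,.096,np.radians(-14)),.046,.034,.045)).round(1).tolist())
E
```

```text
6.3 [ 0.444  -0.0609  0.0993] [-177.1348    0.2321   -9.6962] [0.4945 0.1155 0.0617]
scene pred block underside px [[253.6, 185.7], [246.1, 182.8], [253.0, 176.5], [260.4, 179.3]] pocket [[299.9, 209.0], [290.1, 205.1], [297.4, 197.2], [307.0, 200.9]]
top pred block underside px [[245.0, 224.7], [256.9, 227.5], [252.9, 244.6], [240.9, 241.8]] pocket [[177.4, 212.1], [191.4, 215.5], [186.5, 234.6], [172.4, 231.2]]
```

View pics/over1.png

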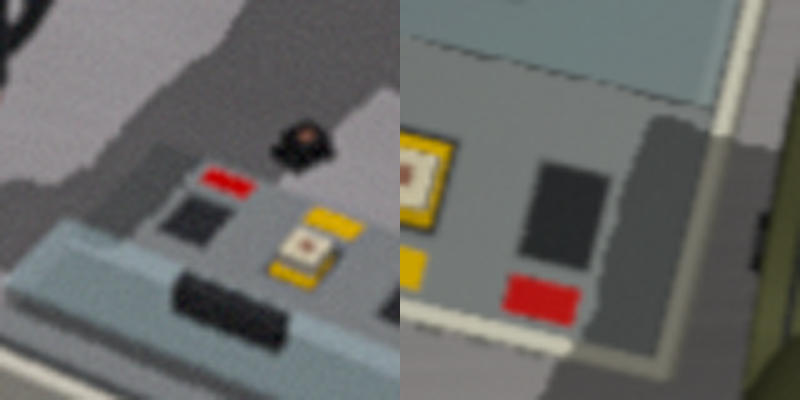

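The plate is free in both views, but the arm stopped at y = -0.061, so I'll check the joints.

```bash
python3 - <<'E'
from h import *
o=get_obs();print(o["joints"],o["joint_velocities"],o["ee_pos"],o["orientation"])
E
```

```text
[ -9.75390153  14.74121079 -32.7550042   42.73877045   2.86499492
 179.94220956] [ 0.07742509 -0.56380183  1.45665183  1.09486625  0.08119219 -0.07500212] [ 0.44401339 -0.06093938  0.09929145] [-177.13476982    0.23209679   -9.69618285]
```

Joint 6 is at its limit: j6 = j1 + 180 - yaw. I'll take the half turn instead, to yaw 166, since either end may point to the front.

arm_command(moves=[[0, 0, -0.1, 0, 0, -0.18, 1], [0, 0, -0.1, 0, 0, -0.18, 1], [0, 0, -0.1, 0, 0, -0.18, 1], [0, 0, -0.1, 0, 0, -0.18, 1], [0, 0, -0.1, 0, 0, -0.18, 1], [0, 0, -0.1, 0, 0, -0.18, 1], [0, 0, -0.1, 0, 0, -0.18, 1], [0, 0, -0.1, 0, 0, -0.18, 1]])

```text
clock: 7.1
ee_pos: [0.4453, -0.0623, 0.1256]
orientation: [-178.7, -2.6, 55.3]
contact_force: [0.4, -0.0, -0.6]
gripper_width: 0.255
grip_force: 59.1
```

arm_command(moves=[[0, 0, 0, 0, 0, -0.18, 1], [0, 0, 0, 0, 0, -0.18, 1], [0, 0, 0, 0, 0, -0.18, 1], [0, 0, 0, 0, 0, -0.18, 1], [0, 0, 0, 0, 0, -0.18, 1], [0, 0, 0, 0, 0, -0.18, 1], [0, 0, 0, 0, 0, -0.18, 1], [0, 0, 0, 0, 0, -0.18, 1]])

```text
clock: 7.9
ee_pos: [0.4452, -0.0623, 0.1256]
orientation: [178.2, -2.2, 120.2]
contact_force: [-0.1, -0.3, -0.8]
gripper_width: 0.256
grip_force: 59.1
```

```bash
python3 - <<'E'
from h import *
grab_frame("top");o=get_obs();print(o["joints"],o["ee_pos"],o["orientation"],o["clock"],o["grip_force"])
E
```

```text
[ -9.90194819  13.04850097 -30.3775688   46.649537     2.86714445
  49.86747063] [ 0.44526983 -0.062322    0.12559889] [178.2088773   -2.24047848 120.26371616] 7.95 59.144691824913025
```

```bash
cat > pl.py <<'E'
import sys
from h import *
from scipy.spatial.transform import Rotation as Q
o=get_obs();R=Q.from_euler("xyz",o["orientation"],degrees=True);p=o["ee_pos"]
print(o["clock"],p.round(4),o["orientation"].round(2),o["joints"].round(1),"w",round(o["gripper_width"],3),round(o["grip_force"],1),o["contact_force"].round(1))
a=np.array(list(map(float,sys.argv[1:]))).reshape(-1,4)
for q in a:
    t=Q.from_euler("xyz",[180,0,q[3]],degrees=True);rv=(R.inv()*t).as_rotvec(degrees=True)
    print(np.r_[R.inv().apply(q[:3]-p)/.25,rv/360].round(4).tolist())
E
python3 pl.py .473 .096 .12 166
```

```text
7.95 [ 0.4453 -0.0623  0.1256] [178.21  -2.24 120.26] [ -9.9  13.  -30.4  46.6   2.9  49.9] w 0.255 59.1 [-0.7 -0.2  0.2]
[0.4898, 0.4135, 0.0545, 0.0072, -0.0039, -0.1271]
```

arm_command(moves=[[0.49, 0.413, 0.054, 0.0072, -0.004, -0.127, 1], [0.49, 0.413, 0.054, 0.0072, -0.004, -0.127, 1], [0.49, 0.413, 0.054, 0.0072, -0.004, -0.127, 1], [0.49, 0.413, 0.054, 0.0072, -0.004, -0.127, 1], [0.49, 0.413, 0.054, 0.0072, -0.004, -0.127, 1], [0.49, 0.413, 0.054, 0.0072, -0.004, -0.127, 1], [0.49, 0.413, 0.054, 0.0072, -0.004, -0.127, 1], [0.49, 0.413, 0.054, 0.0072, -0.004, -0.127, 1]])

```text
clock: 8.75
ee_pos: [0.4735, 0.0959, 0.1201]
orientation: [-180.0, -0.0, 165.5]
contact_force: [-0.6, -0.3, -0.8]
gripper_width: 0.257
grip_force: 59.2
```

```bash
python3 - <<'E'
from h import *
grab_frame("top")
E
python3 pl.py .473 .096 .088 166  .473 .096 .068 166
```

```text
8.8 [0.4735 0.0958 0.1201] [-179.99    0.    165.54] [ 11.4  16.3 -26.6  47.1  -0.   25.9] w 0.253 59.2 [-0.2  0.4  0.2]
[0.0023, 0.0003, 0.1285, -0.0, 0.0, -0.0013]
[0.0023, 0.0003, 0.2085, -0.0, 0.0, -0.0013]
```

Lower to a hover just above the deck, then check the block against the pocket in the scene image.

arm_command(moves=[[0.002, 0, 0.06, 0, 0, -0.0013, 1], [0.002, 0, 0.128, 0, 0, -0.0013, 1], [0.002, 0, 0.128, 0, 0, -0.0013, 1]])

```text
clock: 9.1
ee_pos: [0.4713, 0.0954, 0.0865]
orientation: [-179.9, -0.2, 166.0]
contact_force: [0.4, -0.5, -0.4]
gripper_width: 0.253
grip_force: 59.2
```

```bash
python3 - <<'E'
from fit import *
F={c:grab_frame(c) for c in("scene","top")}
e=get_obs()["ee_pos"]
out=[]
for c,(u,v) in(("scene",(265,170)),("top",(150,185))):
    f=F[c];im=cv2.resize(f["img"][v:v+65,u:u+65],None,fx=6,fy=6,interpolation=2)
    for P,col in((rect((e[0],e[1],np.radians(-14)),.04,.028,e[2]-.023),(0,255,0)),(rect((.473,.096,np.radians(-14)),.046,.034,.045),(255,0,255))):
        cv2.polylines(im,[np.round((proj(f,P)-[u,v]+.5)*6).astype(np.int32)],True,col,1)
    out.append(im)
save("over2",np.hstack(out))
E
python3 pl.py .473 .096 .068 166
```

```text
9.2 [0.4728 0.0957 0.0882] [-1.7996e+02 -4.0000e-02  1.6605e+02] [ 11.5  18.3 -29.3  42.4  -0.   25.4] w 0.249 59.2 [ 0.6 -0.4 -0.3]
[-0.0007, 0.0014, 0.0808, -0.0001, -0.0001, 0.0001]
```

View pics/over2.png

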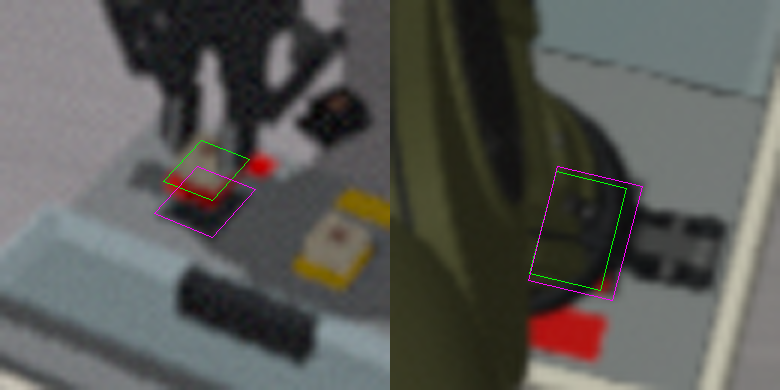

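The block (red plastic near (200,195) in the left crop) sits where predicted above the pocket. Lower it with a force check.

arm_command(moves=[[0, 0.001, 0.03, 0, 0, 0, 1], [0, 0.001, 0.05, 0, 0, 0, 1], [0, 0.001, 0.065, 0, 0, 0, 1], [0, 0.001, 0.078, 0, 0, 0, 1], [0, 0.001, 0.078, 0, 0, 0, 1]])

```text
clock: 9.7
ee_pos: [0.473, 0.0963, 0.0685]
orientation: [-180.0, -0.0, 166.1]
contact_force: [0.3, 0.4, 0.7]
gripper_width: 0.247
grip_force: 59.2
```

```bash
python3 pl.py .473 .096 .068 166
```

```text
9.7 [0.473  0.0963 0.0685] [-1.7998e+02 -1.0000e-02  1.6611e+02] [ 11.5  19.7 -30.9  39.4  -0.   25.4] w 0.247 59.2 [0.3 0.4 0.7]
[-0.0002, -0.0011, 0.0019, -0.0001, -0.0, 0.0003]
```

arm_command(moves=[[0, 0, 0, 0, 0, 0, 0.2], [0, 0, 0, 0, 0, 0, 0], [0, 0, -0.1, 0, 0, 0, -0.1], [0, 0, -0.3, 0, 0, 0, -0.2], [0, 0, -0.4, 0, 0, 0, -0.2], [0, 0, -0.4, 0, 0, 0, -0.2]])

```text
clock: 10.3
ee_pos: [0.4762, 0.097, 0.1728]
orientation: [179.8, 0.4, 166.1]
contact_force: [0.5, 0.6, -0.0]
gripper_width: 0.603
grip_force: 0.0
```

```bash
python3 - <<'E'
from h import *
grab_frame("top")
E
python3 pl.py .545 -.04 .16 -176.5
```

```text
10.35 [0.4748 0.0967 0.1707] [179.89   0.26 166.12] [ 11.5  13.6 -21.9  54.2  -0.   25.4] w 0.599 0.0 [ 0.3  0.  -0.1]
[-0.4037, -0.4634, 0.0436, 0.0002, 0.0008, -0.0483]
```

arm_command(moves=[[-0.404, -0.463, 0.04, 0, 0, -0.0483, -0.5], [-0.404, -0.463, 0.04, 0, 0, -0.0483, -0.6], [-0.404, -0.463, 0.04, 0, 0, -0.0483, -0.6], [-0.404, -0.463, 0.04, 0, 0, -0.0483, -0.6], [-0.404, -0.463, 0.04, 0, 0, -0.0483, -0.6]])

```text
clock: 10.85
ee_pos: [0.5431, -0.042, 0.1569]
orientation: [180.0, -0.1, -176.7]
contact_force: [0.7, 0.4, -0.3]
gripper_width: 0.804
grip_force: 0.0
```

```bash
python3 - <<'E'
from fit import *
F={c:grab_frame(c) for c in("scene","top")}
out=[cv2.resize(F[c]["img"][v:v+80,u:u+80],None,fx=5,fy=5,interpolation=2) for c,(u,v) in(("scene",(270,170)),("top",(140,180)))]
save("placed1",np.hstack(out))
E
python3 pl.py .610 -.176 .09 -176.5
```

```text
10.95 [ 0.5419 -0.0398  0.1574] [ 179.95   -0.18 -176.53] [ -4.2  19.9 -14.8  55.5   0.   -7.7] w 0.799 0.0 [-0.4 -0.5  0.1]
[-0.2397, -0.5604, 0.2684, 0.0001, -0.0005, -0.0001]
```

View pics/placed1.png

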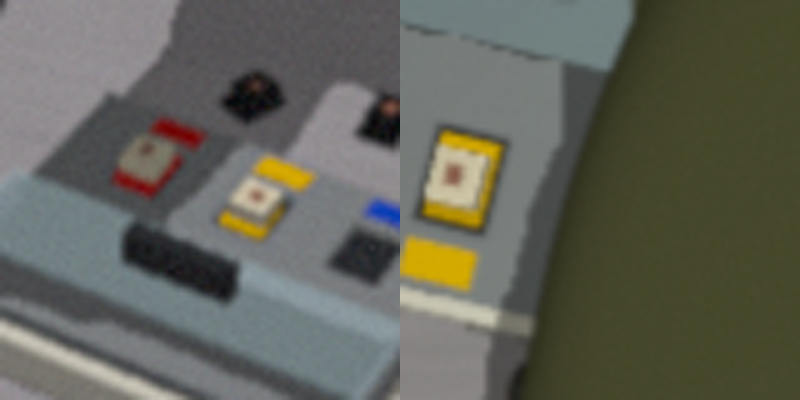

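The red block looks seated, with the same height and orientation as yellow (left crop, (148,162)). On to the blue block.

arm_command(moves=[[-0.24, -0.56, 0.268, 0, 0, 0, -0.6], [-0.24, -0.56, 0.268, 0, 0, 0, -0.6], [-0.24, -0.56, 0.268, 0, 0, 0, -0.6], [-0.24, -0.56, 0.268, 0, 0, 0, -0.6], [-0.24, -0.56, 0.268, 0, 0, 0, -0.5], [-0.24, -0.56, 0.268, 0, 0, 0, -0.4]])

```text
clock: 11.55
ee_pos: [0.6108, -0.1745, 0.0916]
orientation: [179.9, -0.1, -176.4]
contact_force: [0.1, -0.2, -0.5]
gripper_width: 0.702
grip_force: 0.0
```

```bash
python3 pl.py .610 -.176 .0275 -176
```

```text
11.55 [ 0.6108 -0.1745  0.0916] [ 1.7993e+02 -1.0000e-01 -1.7642e+02] [-16.   31.2  -6.5  52.5   0.  -19.5] w 0.702 0.0 [ 0.1 -0.2 -0.5]
[0.0033, -0.006, 0.2563, 0.0002, -0.0003, -0.0012]
```

arm_command(moves=[[0.002, -0.004, 0.14, 0, 0, -0.001, -0.3], [0.002, -0.004, 0.23, 0, 0, -0.001, -0.2], [0.002, -0.004, 0.252, 0, 0, -0.001, -0.1], [0.002, -0.004, 0.252, 0, 0, -0.001, 0.2], [0.002, -0.004, 0.252, 0, 0, -0.001, 0.6], [0.002, -0.004, 0.252, 0, 0, -0.001, 1], [0.002, -0.004, 0.252, 0, 0, -0.001, 1], [0.002, -0.004, 0.252, 0, 0, -0.001, 1]])

```text
clock: 12.35
ee_pos: [0.6126, -0.1774, 0.0305]
orientation: [-180.0, 0.2, -176.1]
contact_force: [0.2, 1.3, 6.3]
gripper_width: 0.254
grip_force: 59.5
```

```bash
python3 pl.py
```

```text
12.35 [ 0.6126 -0.1774  0.0305] [-179.97    0.18 -176.13] [-16.2  34.5 -10.6  44.7   0.  -20. ] w 0.254 59.5 [0.2 1.3 6.3]
```

arm_command(moves=[[0, 0, -0.1, 0, 0, 0, 1], [0, 0, -0.3, 0, 0, 0, 1], [0, 0, -0.5, 0, 0, 0, 1], [0, 0, -0.54, 0, 0, 0, 1], [0, 0, -0.54, 0, 0, 0, 1]])

```text
clock: 12.85
ee_pos: [0.6134, -0.1782, 0.167]
orientation: [-179.8, 0.4, -176.2]
contact_force: [0.1, 0.4, -0.5]
gripper_width: 0.251
grip_force: 58.8
```

```bash
python3 pl.py .56 .03 .165 166
```

```text
12.85 [ 0.6134 -0.1782  0.167 ] [-179.84    0.36 -176.15] [-16.2  28.    0.1  61.6  -0.  -20. ] w 0.251 58.8 [ 0.1  0.4 -0.5]
[0.1574, 0.8453, 0.0049, -0.0003, 0.0011, 0.0496]
```

arm_command(moves=[[0.157, 0.845, 0, 0, 0, 0.0496, 1], [0.157, 0.845, 0, 0, 0, 0.0496, 1], [0.157, 0.845, 0, 0, 0, 0.0496, 1], [0.157, 0.845, 0, 0, 0, 0.0496, 1], [0.157, 0.845, 0, 0, 0, 0.0496, 1]])

```text
clock: 13.35
ee_pos: [0.5546, 0.0343, 0.1614]
orientation: [-180.0, -0.3, 166.2]
contact_force: [0.6, -1.5, 0.4]
gripper_width: 0.253
grip_force: 58.9
```

```bash
python3 pl.py .509 .2395 .12 166
```

```text
13.35 [0.5546 0.0343 0.1614] [-179.97   -0.31  166.24] [  3.5  20.9 -12.5  56.8   0.1  17.3] w 0.253 58.9 [ 0.6 -1.5  0.4]
[0.3715, 0.754, 0.1671, -0.0001, -0.0009, 0.0007]
```

arm_command(moves=[[0.371, 0.754, 0, 0, 0, 0, 1], [0.371, 0.754, 0, 0, 0, 0, 1], [0.371, 0.754, 0, 0, 0, 0, 1], [0.371, 0.754, 0, 0, 0, 0, 1], [0.371, 0.754, 0.15, 0, 0, 0, 1], [0.371, 0.754, 0.167, 0, 0, 0, 1], [0.371, 0.754, 0.167, 0, 0, 0, 1]])

```text
clock: 14.05
ee_pos: [0.5116, 0.2347, 0.1194]
orientation: [-179.7, -0.2, 166.0]
contact_force: [0.3, -0.9, 0.4]
gripper_width: 0.251
grip_force: 59.0
```

```bash
python3 pl.py .509 .2395 .088 166
```

```text
14.05 [0.5116 0.2347 0.1194] [-179.73   -0.24  166.01] [ 24.7  23.6 -15.2  51.6  -0.1  38.7] w 0.251 59.0 [ 0.3 -0.9  0.4]
[0.0141, 0.0169, 0.1257, -0.0007, -0.0007, 0.0]
```

arm_command(moves=[[0.014, 0.017, 0.06, 0, 0, 0, 1], [0.014, 0.017, 0.12, 0, 0, 0, 1], [0.014, 0.017, 0.12, 0, 0, 0, 1], [0.014, 0.017, 0.12, 0, 0, 0, 1]])

```text
clock: 14.45
ee_pos: [0.5118, 0.2398, 0.0925]
orientation: [-180.0, 0.0, 165.9]
contact_force: [0.9, -0.3, 0.0]
gripper_width: 0.251
grip_force: 59.0
```

```bash
python3 - <<'E'
from fit import *
F={c:grab_frame(c) for c in("scene","top")}
e=get_obs()["ee_pos"];out=[]
for c,(u,v) in(("scene",(312,185)),("top",(90,175))):
    f=F[c];im=cv2.resize(f["img"][v:v+65,u:u+65],None,fx=6,fy=6,interpolation=2)
    for P,col in((rect((e[0],e[1],np.radians(-14)),.04,.028,e[2]-.024),(0,255,0)),(rect((.509,.2395,np.radians(-14)),.046,.034,.045),(255,0,255))):
        cv2.polylines(im,[np.round((proj(f,P)-[u,v]+.5)*6).astype(np.int32)],True,col,1)
    out.append(im)
save("over3",np.hstack(out))
E
python3 pl.py .509 .2395 .069 166
```

```text
14.55 [0.5122 0.2405 0.0931] [1.7996e+02 9.0000e-02 1.6593e+02] [ 25.2  24.9 -17.4  47.6  -0.   39.2] w 0.254 59.0 [-0.3 -0.1  1.3]
[0.0117, -0.0072, 0.0962, 0.0001, 0.0002, -0.0002]
```

View pics/over3.png

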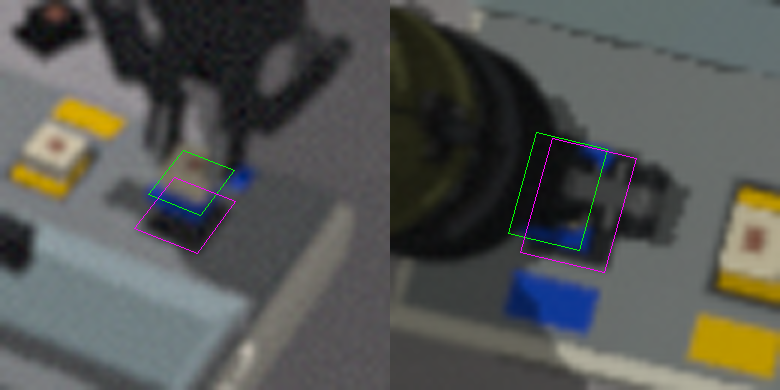

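The blue block matches its predicted outline to about 1 px (2 mm) in both views. Correct by (-3, -1) mm and lower.

arm_command(moves=[[0.011, -0.006, 0.02, 0, 0, 0, 1], [0.011, -0.006, 0.05, 0, 0, 0, 1], [0.011, -0.006, 0.075, 0, 0, 0, 1], [0.011, -0.006, 0.09, 0, 0, 0, 1], [0.011, -0.006, 0.09, 0, 0, 0, 1]])

```text
clock: 15.05
ee_pos: [0.5075, 0.24, 0.0695]
orientation: [-179.9, -0.0, 166.0]
contact_force: [-1.6, -1.4, 5.4]
gripper_width: 0.248
grip_force: 59.6
```

```bash
python3 pl.py .509 .2395 .069 166
```

```text
15.05 [0.5075 0.24   0.0695] [-1.7994e+02 -4.0000e-02  1.6602e+02] [ 25.3  26.1 -19.7  44.4  -0.   39.3] w 0.248 59.6 [-1.6 -1.4  5.4]
[-0.0062, -0.0004, 0.002, -0.0002, -0.0001, 0.0]
```

arm_command(moves=[[0, 0, 0, 0, 0, 0, 0.2], [0, 0, 0, 0, 0, 0, 0], [0, 0, -0.1, 0, 0, 0, 0], [0, 0, -0.3, 0, 0, 0, 0], [0, 0, -0.44, 0, 0, 0, 0], [0, 0, -0.44, 0, 0, 0, 0]])

```text
clock: 15.65
ee_pos: [0.5116, 0.242, 0.1847]
orientation: [179.6, 0.5, 166.0]
contact_force: [1.3, 0.1, 0.8]
gripper_width: 0.499
grip_force: 0.0
```

```bash
python3 pl.py .64 .0 .2 166
```

```text
15.65 [0.5116 0.242  0.1847] [179.63   0.47 166.01] [25.3 20.4 -9.7 59.3 -0.  39.3] w 0.499 0.0 [1.3 0.1 0.8]
[-0.7327, -0.8147, -0.0603, 0.001, 0.0013, 0.0]
```

```bash
python3 pl.py .41 .42 .2 166
```

```text
15.65 [0.5116 0.242  0.1847] [179.63   0.47 166.01] [25.3 20.4 -9.7 59.3 -0.  39.3] w 0.499 0.0 [1.3 0.1 0.8]
[0.566, 0.5932, -0.0619, 0.001, 0.0013, 0.0]
```

arm_command(moves=[[0.566, 0.593, -0.06, 0, 0, 0, 0], [0.566, 0.593, -0.06, 0, 0, 0, 0], [0.566, 0.593, -0.06, 0, 0, 0, 0], [0.566, 0.593, -0.06, 0, 0, 0, 0], [0.566, 0.593, -0.06, 0, 0, 0, 0]])

```text
clock: 16.15
ee_pos: [0.4039, 0.4229, 0.1937]
orientation: [179.9, -0.1, 166.4]
contact_force: [0.5, -1.8, 0.1]
gripper_width: 0.498
grip_force: 0.0
```

```bash
python3 - <<'E'
from fit import *
F={c:grab_frame(c) for c in("scene","top")}
save("placed2",np.hstack([cv2.resize(F[c]["img"][v:v+w,u:u+w],(400,400),interpolation=2) for c,(u,v,w) in(("scene",(280,175,90)),("top",(95,140,110)))]))
f=F["top"];t=np.array([.242,.970]);b=np.array([.491,.1677])
for k in(-1,0,1):
    g=b+k*.074*t;m=np.zeros((384,512),np.uint8);q=proj(f,rect((*g,np.radians(-14)),.012,.012,.057));cv2.fillConvexPoly(m,np.round(q).astype(np.int32),1)
    w=cloud(f,m>0);print(k,"wax top z",np.median(w[:,2]).round(4),len(w))
# grip bar: dark and high, cover region
for c in F:
    f=F[c];d=models.cut_out("cover_grip",c)[:1]
    g=f["img"].max(2)<60;v,u=np.nonzero(g&(f["z_map"]>0));P=np.array([world(f,a) for a in zip(u,v)])
    e=np.c_[(P[:,:2]-b)@[.970,-.242],(P[:,:2]-b)@t];k=(abs(e[:,1])<.05)&(e[:,0]>.04)&(e[:,0]<.15)&(P[:,2]>.06)&(P[:,2]<.1)
    top=k&(P[:,2]>.08)
    print(c,"bar",k.sum(),e[k].min(0).round(4),e[k].max(0).round(4),"top centre",e[top].mean(0).round(4),np.percentile(P[k,2],[5,50,95]).round(3))
E
python3 pl.py
```

```text
-1 wax top z 0.0564 37
0 wax top z 0.0574 37
1 wax top z 0.0575 38
scene bar 168 [ 0.0928 -0.0306] [0.1106 0.0374] top centre [0.1039 0.0029] [0.07  0.083 0.091]
top bar 210 [ 0.0928 -0.0348] [0.1073 0.0334] top centre [ 0.0995 -0.0013] [0.075 0.089 0.092]
16.35 [0.4067 0.4173 0.1934] [-1.7987e+02 -1.0000e-02  1.6599e+02] [45.8 22.1 -5.6 62.4 -0.1 59.8] w 0.496 0.0 [0.6 0.4 0.5]
```

View pics/placed2.png

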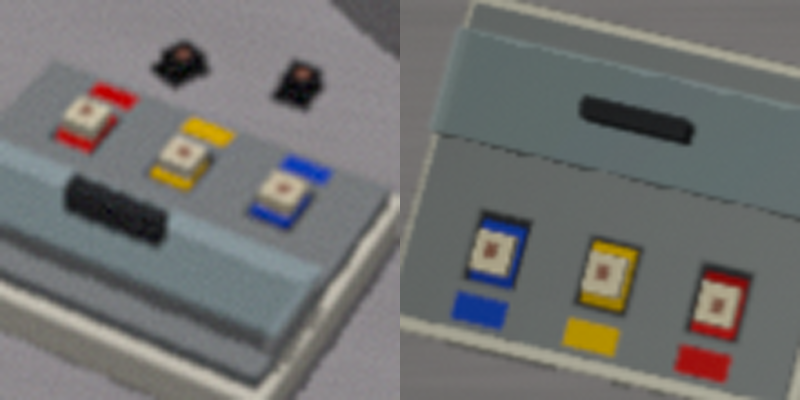

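All three blocks show flat in their own colour's pockets, with wax tops at 56 to 57 mm. In the right crop they are at (492,250), (603,275) and (718,300). Now I go behind the grip bar with closed fingers and push the cover forward.

```bash
python3 pl.py .52 .26 .19 166 .62 .1355 .19 166
```

```text
16.35 [0.4067 0.4173 0.1934] [-1.7987e+02 -1.0000e-02  1.6599e+02] [45.8 22.1 -5.6 62.4 -0.1 59.8] w 0.496 0.0 [0.6 0.4 0.5]
[-0.5921, -0.5006, 0.0146, -0.0004, -0.0, -0.0]
[-1.1008, -0.8869, 0.0153, -0.0004, -0.0, -0.0]
```

arm_command(moves=[[-0.592, -0.5, 0.014, 0, 0, 0, 1], [-0.592, -0.5, 0.014, 0, 0, 0, 1], [-0.592, -0.5, 0.014, 0, 0, 0, 1], [-0.592, -0.5, 0.014, 0, 0, 0, 1], [-0.592, -0.5, 0.014, 0, 0, 0, 1]])

```text
clock: 16.85
ee_pos: [0.5232, 0.2547, 0.1903]
orientation: [-179.9, 0.1, 165.4]
contact_force: [0.2, 0.3, -0.1]
gripper_width: 0.001
grip_force: 0.0
```

```bash
python3 pl.py .62 .1355 .16 166
```

```text
16.85 [0.5232 0.2547 0.1903] [-1.7986e+02  8.0000e-02  1.6545e+02] [26.  22.1 -6.1 61.8 -0.2 40.6] w 0.001 0.0 [ 0.2  0.3 -0.1]
[-0.4943, -0.3641, 0.1229, -0.0004, 0.0002, -0.0015]
```

arm_command(moves=[[-0.494, -0.364, 0, 0, 0, -0.0015, 1], [-0.494, -0.364, 0, 0, 0, -0.0015, 1], [-0.494, -0.364, 0, 0, 0, -0.0015, 1], [-0.494, -0.364, 0.12, 0, 0, -0.0015, 1], [-0.494, -0.364, 0.12, 0, 0, -0.0015, 1], [-0.494, -0.364, 0.12, 0, 0, -0.0015, 1]])

```text
clock: 17.45
ee_pos: [0.6164, 0.1422, 0.1601]
orientation: [-179.9, -0.2, 166.5]
contact_force: [0.0, 0.0, 0.1]
gripper_width: 0.001
grip_force: 0.0
```

```bash
python3 -c "
from h import *
grab_frame('top')"; python3 pl.py .619 .1358 .092 166
```

```text
17.5 [0.617  0.1431 0.1611] [-1.7997e+02 -8.0000e-02  1.6654e+02] [13.1 28.1 -0.8 61.2  0.  26.5] w 0.003 0.0 [-0.4  0.1  0.6]
[-0.0151, -0.0262, 0.2765, -0.0001, -0.0002, 0.0015]
```

arm_command(moves=[[-0.015, -0.026, 0.1, 0, 0, 0.0015, 1], [-0.015, -0.026, 0.2, 0, 0, 0.0015, 1], [-0.015, -0.026, 0.27, 0, 0, 0.0015, 1], [-0.015, -0.026, 0.27, 0, 0, 0.0015, 1], [-0.015, -0.026, 0.27, 0, 0, 0.0015, 1]])

```text
clock: 18.0
ee_pos: [0.62, 0.1369, 0.0947]
orientation: [180.0, 0.1, 166.1]
contact_force: [0.2, -0.3, 0.0]
gripper_width: 0.002
grip_force: 0.0
```

```bash
python3 -c "
from h import *
grab_frame('top')"; python3 pl.py .5105 .1628 .0925 166
```

```text
18.05 [0.6207 0.1368 0.0952] [1.7995e+02 1.3000e-01 1.6607e+02] [12.4 30.9 -6.4 52.6 -0.  26.4] w -0.001 0.0 [-0.6 -0.7  0.8]
[0.453, -0.0053, 0.0099, 0.0001, 0.0004, 0.0002]
```

arm_command(moves=[[0.03, -0.003, 0.008, 0, 0, 0, 1], [0.08, -0.003, 0.008, 0, 0, 0, 1], [0.14, -0.003, 0.008, 0, 0, 0, 1], [0.2, -0.003, 0.008, 0, 0, 0, 1], [0.26, -0.003, 0.008, 0, 0, 0, 1], [0.32, -0.003, 0.008, 0, 0, 0, 1], [0.37, -0.003, 0.008, 0, 0, 0, 1], [0.4, -0.003, 0.008, 0, 0, 0, 1]])

```text
clock: 18.85
ee_pos: [0.5227, 0.1599, 0.0926]
orientation: [179.9, 0.1, 166.0]
contact_force: [2.5, -0.2, 1.9]
gripper_width: 0.001
grip_force: 1.0
```

arm_command(moves=[[0.015, 0, 0, 0, 0, 0, 1], [0.03, 0, 0, 0, 0, 0, 1], [0.045, 0, 0, 0, 0, 0, 1], [0.045, 0, 0, 0, 0, 0, 1]])

```text
clock: 19.25
ee_pos: [0.5114, 0.1621, 0.0913]
orientation: [-180.0, -0.0, 166.0]
contact_force: [0.2, 0.2, -0.4]
gripper_width: 0.002
grip_force: 0.3
```

arm_command(moves=[[0.012, 0, 0, 0, 0, 0, 1], [0.024, 0, 0, 0, 0, 0, 1], [0.036, 0, 0, 0, 0, 0, 1], [0.036, 0, 0, 0, 0, 0, 1]])

```text
clock: 19.65
ee_pos: [0.5091, 0.1627, 0.0916]
orientation: [-179.9, 0.7, 165.9]
contact_force: [14.1, -5.7, -9.5]
gripper_width: -0.002
grip_force: 7.6
```

arm_command(moves=[[0.01, 0, 0, 0, 0, 0, 1], [0.02, 0, 0, 0, 0, 0, 1], [0.02, 0, 0, 0, 0, 0, 1]])

```text
clock: 19.95
ee_pos: [0.509, 0.1628, 0.0919]
orientation: [-179.8, 1.2, 165.8]
contact_force: [24.1, -9.9, -17.8]
gripper_width: -0.0
grip_force: 12.6
```

The cover is at its front stop: the force rose from 14 to 24 N with no motion. Back off straight and rise.

arm_command(moves=[[-0.05, 0, 0, 0, 0, 0, 1], [-0.1, 0, 0, 0, 0, 0, 1], [-0.1, 0, -0.1, 0, 0, 0, 1], [-0.1, 0, -0.3, 0, 0, 0, 1], [-0.1, 0, -0.4, 0, 0, 0, 1], [-0.1, 0, -0.4, 0, 0, 0, 1]])

```text
clock: 20.55
ee_pos: [0.5247, 0.1602, 0.1953]
orientation: [179.8, 0.3, 166.0]
contact_force: [0.0, 0.8, -0.4]
gripper_width: 0.002
grip_force: 0.0
```

arm_command(moves=[[0.1, 0.8, 0, 0, 0, 0, 1], [0.1, 0.8, 0, 0, 0, 0, 1], [0.1, 0.8, 0, 0, 0, 0, 1], [0.1, 0.8, 0, 0, 0, 0, 1], [0.1, 0.8, 0, 0, 0, 0, 1], [0.1, 0.8, 0, 0, 0, 0, 1], [0.1, 0.8, 0, 0, 0, 0, 1]])

```text
clock: 21.25
ee_pos: [0.5456, 0.3582, 0.1901]
orientation: [-179.8, -0.1, 166.0]
contact_force: [0.3, -0.5, 0.9]
gripper_width: -0.002
grip_force: 0.0
```

```bash
python3 - <<'E'
from fit import *
F={c:grab_frame(c) for c in("scene","top")}
save("shut",np.hstack([cv2.resize(F[c]["img"][v:v+w,u:u+w],(400,400),interpolation=2) for c,(u,v,w) in(("scene",(260,165,110)),("top",(85,140,145)))]))
t=np.array([.242,.970]);b=np.array([.491,.1677])
for c in F:
    f=F[c];g=f["img"].max(2)<60;v,u=np.nonzero(g&(f["z_map"]>0));P=np.array([world(f,a) for a in zip(u,v)])
    e=np.c_[(P[:,:2]-b)@[.970,-.242],(P[:,:2]-b)@t];k=(abs(e[:,1])<.05)&(abs(e[:,0])<.15)&(P[:,2]>.08)&(P[:,2]<.1)
    print(c,k.sum(),e[k].mean(0).round(4),e[k].min(0).round(4),e[k].max(0).round(4))
E
python3 pl.py
```

```text
scene 91 [0.0059 0.0026] [-0.0039 -0.0307] [0.0145 0.0354]
top 176 [ 0.001  -0.0014] [-0.0053 -0.0346] [0.0078 0.0333]
21.35 [0.5462 0.3578 0.191 ] [-1.7990e+02 -6.0000e-02  1.6592e+02] [33.2 29.1  5.6 66.6 -0.  47.3] w -0.004 0.0 [-0.7 -0.4  0. ]
```

View pics/shut.png

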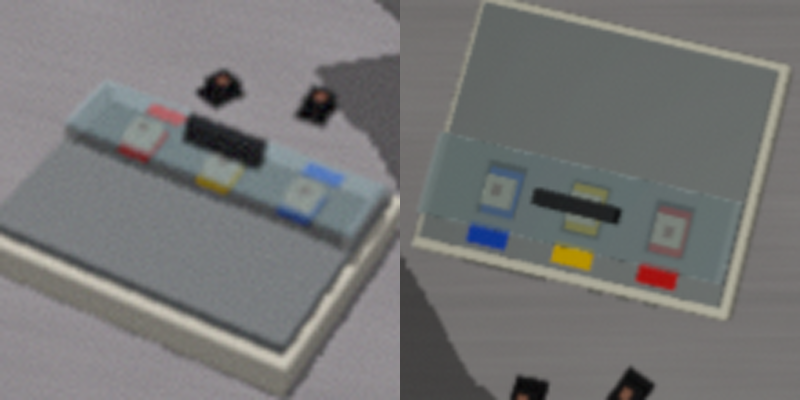

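The right crop shows the cover over all three blocks with its bar at (577,205). Measured, the bar is within 1 mm of the pocket row, as it should be when shut. The arm is clear, so I hand in.

```bash
python3 -c "
from bench import robot
print(robot.hand_in())"
```

```text
the job is handed in; nothing more can be done
None
```

I put the red and blue blocks flat, wax up, in their own pockets, then slid the cover forward to its front stop over all three; handed in at about 21 s, result not shown.

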